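# Push the sealed cans into the collating guide

## Robot

A 7-joint arm with a two-finger parallel gripper is mounted at the origin on the work surface; the furniture and walls round the work are solid. World frame = base frame: x ahead of the robot, y to its left, z up, the work surface at z = 0. Lengths are in m, angles in rad, forces in N, time in s.
With the tool pointing down it reaches from about 0.425 to 0.925 m from the base axis. Payload 6.8 kg.
Tool frame: the origin (TCP) lies midway between the tips of the shut fingers; the grasp point (between the pads) lies 19 mm behind it; z points along the fingers, y is the direction in which the jaws open and shut (so a half turn about z gives the same grasp; the last joint's range is limited). The gripper opens to 85 mm and grips with 20 to 120 N. Pads are 22 mm wide; open, the fingers measure 114 mm over their backs; the gripper's body (76 mm by 85 mm) begins 54 mm behind the grasp point. The pads swing forward as they close: fully open they stand 13 mm farther back than shut.
Start: joints at [-1.334, 0.477, 0.022, 1.555, -0.011, 1.109, -0.083], TCP at [0.228, 0.635, 0.231] pointing down, gripper open.
Joint ranges: [-2.96, 2.96], [-0.34, 2.1], [-1.41, 1.46], [0.24, 2.44], [-1.37, 4.51], [0.17, 1.92], [-2.96, 2.96]. Speed limits (rad/s): [2.39, 2.39, 3.14, 3.14, 3.14, 3.14, 3.14].

## Interface

Orientations are given as a unit quaternion [w, x, y, z].
In Python, from station import bot, vision gives the robot as it stands.
- The arm moves only by the tool move_arm, never from a script. Its argument "increments" is text: rows parted by semicolons, each of 7 numbers parted by spaces: the opening, from 0 (shut) to 1 (fully open), then the shift along the world's x, y, z in mm, then the turn, a rotation vector about the world's x, y, z in rad. In form: grip x y z rx ry rz; .... A call has exactly 8 rows; each row shifts and turns the commanded pose from where the row before left it; what a row does not reach is not made up. A row lasts 1/8 s, in which the tool goes at most 62.5 mm and 10.7 degrees, less where a joint would pass 70% of its speed; a pose out of reach is approached as far as the arm can. A call with a gripper value outside its range is refused whole. The fingers move at their own pace and stop on an object; "newtons" is the grip in N (left out, the last holds). Time passes only in rows, so rows that do not move let the fingers close, or fill a call up. It gives the time, the measured TCP pose, the force and the opening at its end, in the units of the state.
- bot.get_obs(): the state, without advancing time (a new reading comes with each control period).
- vision.read_camera(name): name is "scene" or "top" or "wrist"; returns (picture, depth): 480x640x3 uint8, red, green, blue; 480x640 float32, m along the optical axis (not along the pixel's ray), 0 where there is no reading.
- vision.calibration(name): a dict with "fx", "fy", "cx", "cy" (pixels), "k1" (the pictures are not rectified: a ray, as slopes to the right and down, at radius r is drawn at 1 + k1 r^2 times it, then the intrinsics apply), "R" (3x3) and "t" (3): a world point X has camera coordinates R X + t; the wrist camera has in their place "hand_eye" (4x4, takes a point from camera to tool coordinates, whose origin is the TCP and whose axes are the flange's). Camera axes: x right, y down, z forward; pixel columns grow to the right and rows downward; lengths in m; the calibration is good to about 2 mm. A picture is of the moment at which its call begins: read the wrist's pose just before it. calibration takes no time and is no camera call.
- bot.hand_in(): hands the job in, once; it reports no verdict.
The state is a dict: "t": time; "q": joint angles; "joint_vel": joint speeds; "joint_torque": joint torques, N m; "eef_pos": TCP position; "tool_rot": TCP orientation; "contact_force": force on the tool from outside, world axes, zero at the start; "torque": the same for the moment, N m; "gripper_width": opening from 0.0 (shut) to 1.0 (fully open).
Only numpy, scipy, OpenCV 4.12 (cv2) and the standard library are available. Lean on these libraries where they do the work, as an engineer would, in place of code of your own. Each camera call takes 0.05 s, during which the arm holds its last target.

## Task

Push the two sealed cans along the table into the low steel guide so that they stand upright in a row between its rails, the first right up against the stop plate and the second right up against the first. Only slide them with the fingers: do not lift them or knock them over, and leave the empty can, the sleeve of lids and the check weight where they are.

Things in the scene. Friction and masses are not known exactly. Their poses are not given: they have to be found in the camera images.
- can_a: Sealed (closed-top) full tinplate can, plain cream-gold, upright cylinder 71 mm in diameter (radius 35.4) and 107 mm high, about 0.4 kg, standing on the table and sliding on it when pushed low. Origin: centre of its underside; z up. The two are alike and interchangeable.
- can_b: Sealed (closed-top) full tinplate can, plain cream-gold, upright cylinder 71 mm in diameter (radius 35.4) and 107 mm high, about 0.4 kg, standing on the table and sliding on it when pushed low. Origin: centre of its underside; z up. The two are alike and interchangeable.
- guide: Fixed steel guide: a straight lane, no floor, between two rails 78 mm apart inside, closed at one end by a stop plate (118 mm wide, 60 high, 6 thick; foot and gussets behind it to x = 40 mm). Origin: on the table, middle of the stop plate's inner face. x runs along the lane's centre line from the mouth to the stop, y across, z up. A can at the stop has its centre at x = -35 mm, the next at x = -106 mm.
- guide_mouth (a point): The open mouth of the guide, on the table on the centre line at guide x = -160 mm; axes as the guide's. The rails are 26 mm high, 4 mm thick, straight from x = -132 to 0 mm, with bolted flanges outside them (to y = +-61 mm, 7 mm high at the bolts). Between mouth and rails two flared wings, also 26 mm high, narrow the way from about 104 mm to 78 mm.
- empty_can: Bystander: empty open-topped tinplate can, 71 mm in diameter, 106 mm high, very light. Origin: centre of its underside. To be left where it stands.
- lid_sleeve: Bystander: sleeve of nested can lids, a ribbed upright cylinder 73 mm in diameter, 86 mm high. Origin: centre of its underside. To be left where it stands.
- check_weight: Bystander: steel check weight with a knob, 38 mm in diameter, 61 mm high. Origin: centre of its underside. To be left where it stands.
Mind the look-alikes: they are no part of the job. Leave any orange or pink look-alike of the can_b alone.

How it is judged:
By the outcome, as a careful person would: the job done as asked, in the order asked, and still so for the second after the job is handed in, with the robot touching nothing.
It also fails if it takes over 72 s, if anything falls off the work surface, if the arm or the gripper's body presses on something with over 40 N, if the wrist force passes 120 N, or if a joint passes its speed limit or range.

## Working session

There is one attempt and no reset: what is moved stays moved. The work goes in short steps, Python scripts to look and compute and a tool call to move; the robot and the scene stay as the last step left them, time stands still between calls to the robot, and variables do not carry over. Pictures are saved under pics/ and viewed, and the job is handed in when it is done.

Besides the shell and the picture viewer there is one more tool, called as name(argument=value, ...) on one line, values as JSON. move_arm: Moves the arm, as the interface text tells. Its arguments: {"type":"object","properties":{"increments":{"type":"string"},"newtons":{"type":"number"}},"required":["increments"]}

```bash
mkdir -p pics; ls; python3 - <<'E'
from station import bot, vision
import cv2
o=bot.get_obs();print(o)
for n in("top","scene"):
    p,d=vision.read_camera(n)
    cv2.imwrite(f"pics/{n}0.png",cv2.cvtColor(p,cv2.COLOR_RGB2BGR))
    import numpy as np; np.save(f"{n}0.npy",d)
    print(n,vision.calibration(n))
E
```

```text
pics
{'t': 0.0, 'q': array([-1.33412935,  0.47780071,  0.02235544,  1.55645298, -0.01147305,
        1.10927809, -0.08306778]), 'joint_vel': array([ 0.0012317 ,  0.00055415, -0.00039098, -0.0002537 , -0.0005667 ,
       -0.00054118, -0.00107503]), 'joint_torque': array([ 6.27164500e-04, -5.96463668e+01,  1.60892006e+00, -2.81177455e+01,
        1.25754270e-02,  9.45061678e-03, -6.17493470e-06]), 'eef_pos': array([0.22796708, 0.63471717, 0.23032497]), 'tool_rot': array([-7.29774923e-05,  1.71505374e-01,  9.85182768e-01, -9.02435888e-04]), 'contact_force': array([ 0.00357664, -0.03322245, -0.16810728]), 'torque': array([-0.0215999 , -0.02047098, -0.03954296]), 'gripper_width': 1.0007692358058848}
top {'fx': 615.9630807389397, 'fy': 615.9630807389397, 'cx': 316.50511243843675, 'cy': 237.36207509306584, 'k1': 0.008725164102785172, 'R': array([[ 7.20063167e-04, -9.99660501e-01, -2.60454436e-02],
       [-9.95028504e-01,  1.87757292e-03, -9.95728430e-02],
       [ 9.95879403e-02,  2.59876575e-02, -9.94689340e-01]]), 't': array([-0.03705821,  0.57096418,  1.49502042])}
scene {'fx': 496.09522467641233, 'fy': 496.09522467641233, 'cx': 318.7382673502293, 'cy': 235.40243859532077, 'k1': 0.04868378064807591, 'R': array([[ 0.43453678,  0.90062551, -0.00717473],
       [ 0.7614406 , -0.37161367, -0.53114168],
       [-0.48102598,  0.22533747, -0.84725264]]), 't': array([-0.1731636 , -0.41330132,  1.44363749])}
```

View pics/top0.png

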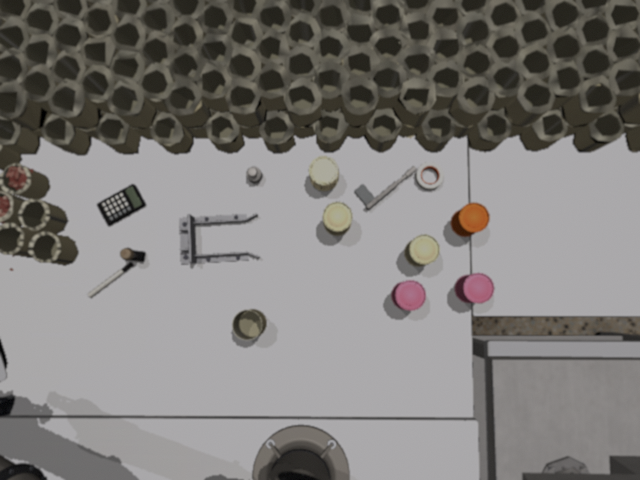

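View pics/scene0.png

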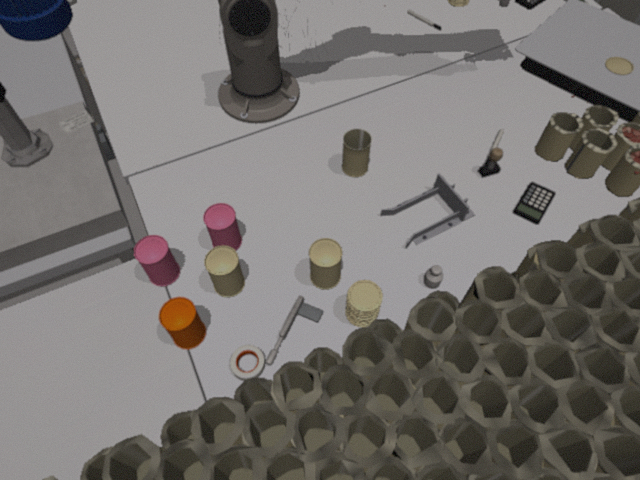

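```bash
cat > h.py <<'E'
import numpy as np, cv2
from station import bot, vision
def cloud(n,d):
    c=vision.calibration(n)
    v,u=np.mgrid[0:480,0:640].astype(float)
    K=np.array([[c['fx'],0,c['cx']],[0,c['fy'],c['cy']],[0,0,1]])
    p=cv2.undistortPoints(np.stack([u.ravel(),v.ravel()],1)[:,None],K,np.array([c['k1'],0,0,0,0])).reshape(480,640,2)
    P=np.dstack([p[...,0]*d,p[...,1]*d,d])
    return (P-c['t'])@c['R']   # R^T (P-t)
def proj(n,X):
    c=vision.calibration(n)
    K=np.array([[c['fx'],0,c['cx']],[0,c['fy'],c['cy']],[0,0,1]])
    return cv2.projectPoints(np.atleast_2d(np.array(X,float)),cv2.Rodrigues(c['R'])[0],c['t'],K,np.array([c['k1'],0,0,0,0]))[0].reshape(-1,2)
def canfit(W,d,u,v,h=0.107,r=22):
    s=np.zeros((480,640),bool);s[max(0,v-r):v+r,max(0,u-r):u+r]=True
    m=s&(d>0)&(abs(W[...,2]-h)<0.008)
    P=W[m]
    (c,rad)=cv2.minEnclosingCircle(P[:,:2].astype(np.float32))
    return np.round(c,4),round(rad,4),P[:,2].mean().round(4),P.mean(0).round(4),m.sum()
E
python3 - <<'E'
from h import *
d=np.load('top0.npy');W=cloud('top',d)
for n,u,v,h in(('A',338,217,.107),('B',424,249,.107),('sleeve',324,172,.086),('empty',249,325,.106),('pink1',409,295,.107),('pink2',477,288,.107),('orange',472,219,.107),('weight',254,174,.061)):
    print(n,canfit(W,d,u,v,h))
for u,v in((191,240),(220,220),(225,258),(256,216),(258,258),(300,260)): print(u,v,W[v,u].round(4))
im=cv2.imread('pics/top0.png')
cv2.imwrite('pics/crop_g.png',cv2.resize(im[190:280,160:280],None,fx=6,fy=6,interpolation=cv2.INTER_CUBIC))
cv2.imwrite('pics/crop_c.png',cv2.resize(im[145:315,300:450],None,fx=3.5,fy=3.5,interpolation=cv2.INTER_CUBIC))
z=W[...,2];s=np.s_[205:275,170:270]
cv2.imwrite('pics/gz.png',cv2.resize(np.clip(z[s]*3500,0,255).astype(np.uint8),None,fx=6,fy=6,interpolation=cv2.INTER_NEAREST))
E
```

```text
A (array([ 0.6131, -0.0878]), 0.0356, np.float64(0.1057), array([ 0.6129, -0.0879,  0.1057]), np.int64(688))
B (array([ 0.5357, -0.2902]), 0.0357, np.float64(0.1058), array([ 0.5352, -0.2902,  0.1058]), np.int64(716))
sleeve (array([ 0.7279, -0.0547]), 0.0363, np.float64(0.0854), array([ 0.7272, -0.0551,  0.0854]), np.int64(681))
empty (array([0.3605, 0.1228]), 0.0356, np.float64(0.1053), array([0.3585, 0.1305, 0.1053]), np.int64(74))
pink1 (array([ 0.429 , -0.2565]), 0.0359, np.float64(0.106), array([ 0.4289, -0.2561,  0.106 ]), np.int64(728))
pink2 (array([ 0.4453, -0.4124]), 0.036, np.float64(0.1057), array([ 0.4456, -0.4131,  0.1057]), np.int64(733))
orange (array([ 0.6098, -0.407 ]), 0.0359, np.float64(0.1057), array([ 0.61  , -0.4067,  0.1057]), np.int64(697))
weight (array([0.7294, 0.1205]), 0.0111, np.float64(0.0606), array([0.7292, 0.1202, 0.0606]), np.int64(68))
191 240 [0.5631 0.2699 0.0475]
220 220 [ 0.6189  0.2087 -0.0031]
225 258 [0.5216 0.1931 0.0048]
256 216 [0.6268 0.1152 0.0123]
258 258 [ 0.5222  0.1112 -0.005 ]
300 260 [5.167e-01 4.800e-03 1.000e-04]
```

View pics/crop_g.png

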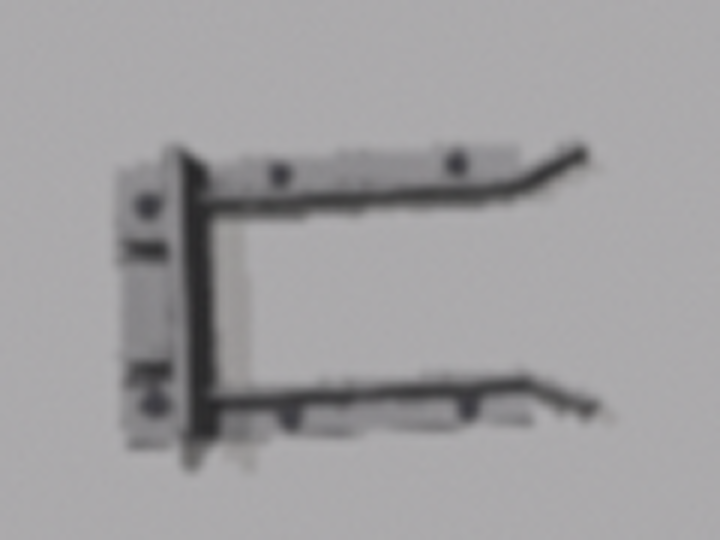

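View pics/crop_c.png

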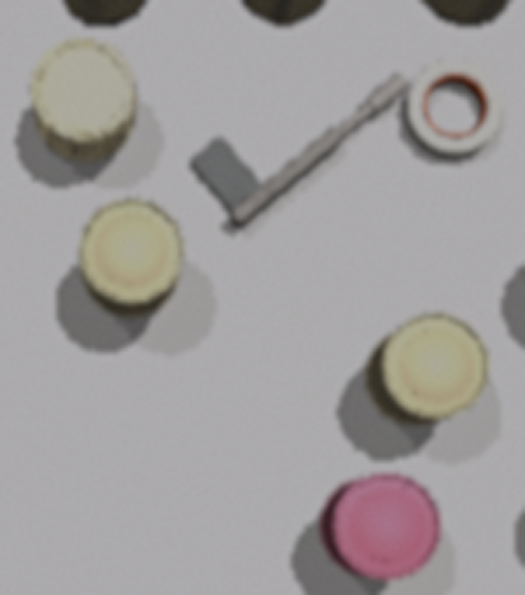

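View pics/gz.png

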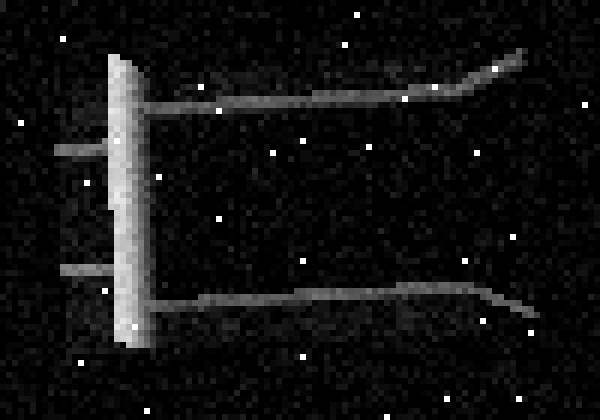

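The crop shows two plain cream closed-top cans, at (338,217) and (424,249), which are can_a and can_b. The ribbed one at (324,172) is the lid sleeve, the dark open one at (249,325) is the empty can, and the pink and orange ones are decoys. Next I'll fit the guide.

```bash
python3 - <<'E'
from h import *
from scipy.optimize import least_squares
d=np.load('top0.npy');W=cloud('top',d)
s=np.s_[205:275,170:270]
P=W[s].reshape(-1,3);
top=P[(P[:,2]>.054)&(P[:,2]<.066)]
r=P[(P[:,2]>.02)&(P[:,2]<.031)&(P[:,1]<.245)&(P[:,1]>.125)]
up=r[r[:,0]>.57];lo=r[r[:,0]<.57]
print(len(top),len(up),len(lo))
def res(p):
    x,y,t=p
    ax=np.array([np.cos(t),np.sin(t)]);ay=np.array([-ax[1],ax[0]])
    o=np.array([x,y])
    f=lambda Q:((Q[:,:2]-o)@ax,(Q[:,:2]-o)@ay)
    # axis x points to +y world; guide +y = -x world
    return np.r_[(f(up)[1]+.041),(f(lo)[1]-.041),(f(top)[0]-.003)]
q=least_squares(res,[.57,.24,np.pi/2],loss='soft_l1',f_scale=.002)
print(q.x,np.degrees(q.x[2]),np.sqrt(np.mean(q.fun**2)))
x,y,t=q.x;ax=np.array([np.cos(t),np.sin(t)]);ay=np.array([-ax[1],ax[0]]);o=np.array([x,y])
print('top across',(top[:,:2]-o)@ay.T@np.ones(()) if 0 else (((top[:,:2]-o)@ay).min(),((top[:,:2]-o)@ay).max()))
print('rail means',np.mean((up[:,:2]-o)@ay),np.mean((lo[:,:2]-o)@ay))
for gx in(-.035,-.106,-.16): print(gx,o+ax*gx)
for n,c in(('A',(.6131,-.0878)),('B',(.5357,-.2902))):
    e=np.array(c)-o;print(n,e@ax,e@ay)
im=cv2.imread('pics/top0.png')
L=[]
for gy in(-.039,.039):
  for gx in np.linspace(-.132,0,12): L.append([*(o+ax*gx+ay*gy),.026])
for gy in np.linspace(-.059,.059,12): L.append([*(o+ay*gy),.06])
big=cv2.resize(im[190:280,160:280],None,fx=6,fy=6)
for u,v in proj('top',L): cv2.circle(big,(int((u-160+.5)*6),int((v-190+.5)*6)),2,(0,0,255),-1)
cv2.imwrite('pics/gfit.png',big)
E
```

```text
127 81 80
[0.56783357 0.26818811 1.62867402] 93.3161475661455 0.0018749154417851805
top across (np.float64(-0.0579933725859709), np.float64(0.05724705689821996))
rail means -0.041321676358356624 0.041086502618760234
-0.035 [0.56985816 0.23324671]
-0.106 [0.57396518 0.1623656 ]
-0.16 [0.57708883 0.10845602]
A -0.3580104802184254 -0.024598361958889977
B -0.5555943394667064 0.0643799419390574
```

View pics/gfit.png

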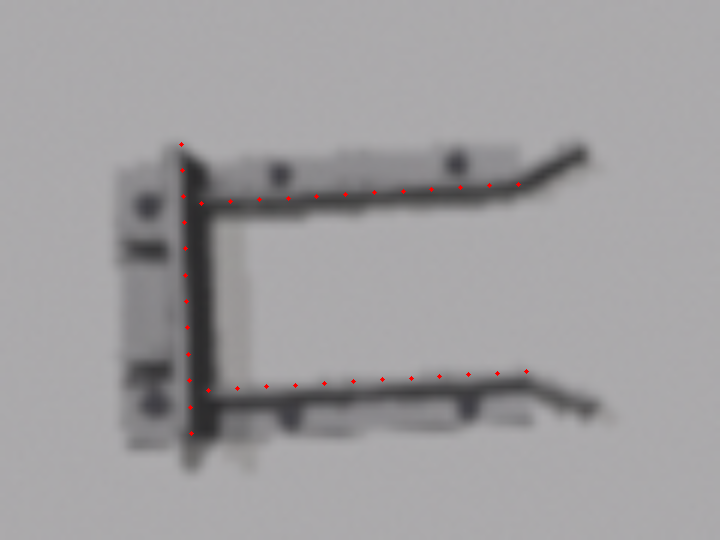

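```bash
python3 - <<'E'
from h import *
d=np.load('scene0.npy');W=cloud('scene',d)
for n,u,v,h in(('A',326,250,.107),('B',223,257,.107),):
    print(n,canfit(W,d,u,v,h))
# RGB-based: top disc color mask
for cam,L in(('top',((338,217),(424,249))),('scene',((326,250),(223,257)))):
    im=cv2.imread(f'pics/{cam}0.png')
    dd=np.load(f'{cam}0.npy');Wc=cloud(cam,dd)
    for u,v in L:
        c=im[v-25:v+25,u-25:u+25].astype(int)
        hsv=cv2.cvtColor(im[v-25:v+25,u-25:u+25],cv2.COLOR_BGR2HSV)
        m=((hsv[...,1]>50)&(hsv[...,2]>150)).astype(np.uint8)
        vs,us=np.nonzero(m);print(cam,'rgb',us.mean()+u-25,vs.mean()+v-25,len(us))
        md=(abs(Wc[v-25:v+25,u-25:u+25,2]-.106)<.008); vs,us=np.nonzero(md);print(cam,'dep',us.mean()+u-25,vs.mean()+v-25,len(us))
top=P=W.reshape(-1,3)
g=W[180:250,370:480].reshape(-1,3)
t=g[(g[:,2]>.054)&(g[:,2]<.066)];print('plate top mean scene',t.mean(0),np.linalg.svd(t[:,:2]-t[:,:2].mean(0))[2][0])
r=g[(g[:,2]>.02)&(g[:,2]<.031)&(g[:,1]<.245)&(g[:,1]>.125)]
for q in(r[r[:,0]>.57],r[r[:,0]<.57]): print(len(q),q.mean(0))
d=np.load('top0.npy');W=cloud('top',d);g=W[205:275,170:270].reshape(-1,3)
t=g[(g[:,2]>.054)&(g[:,2]<.066)];print('plate top mean top',t.mean(0),np.linalg.svd(t[:,:2]-t[:,:2].mean(0))[2][0])
r=g[(g[:,2]>.02)&(g[:,2]<.031)&(g[:,1]<.245)&(g[:,1]>.125)]
for q in(r[r[:,0]>.57],r[r[:,0]<.57]): print(len(q),q.mean(0))
E
```

```text
A (array([ 0.6174, -0.0908]), 0.0361, np.float64(0.1035), array([ 0.6173, -0.0904,  0.1035]), np.int64(784))
B (array([ 0.5397, -0.2921]), 0.036, np.float64(0.1038), array([ 0.5403, -0.2924,  0.1038]), np.int64(808))
top rgb 335.4723032069971 218.69096209912536 343
top dep 337.0966810966811 216.25829725829726 693
top rgb 424.8810198300283 252.02832861189802 353
top dep 424.15694444444443 249.10833333333335 720
scene rgb 325.28921568627453 255.3235294117647 408
scene dep 324.9259723964868 252.48808030112923 797
scene rgb 221.05326876513317 263.21549636803877 413
scene dep 221.01351351351352 260.4717444717445 814
plate top mean scene [0.58530418 0.26995067 0.05647267] [0.99794    0.06415423]
93 [0.61892591 0.18173258 0.02274505]
73 [0.53638947 0.18369496 0.02289131]
plate top mean top [0.56851426 0.27128713 0.05920694] [-0.99865068 -0.05193088]
81 [0.61397227 0.18624961 0.02542928]
80 [0.53149778 0.18500856 0.02550121]
```

move_arm(increments="1 34 -48 6 0 0 -0.146;1 34 -48 6 0 0 -0.146;1 34 -48 6 0 0 -0.146;1 34 -48 6 0 0 -0.146;1 34 -48 6 0 0 -0.146;1 34 -48 6 0 0 -0.146;1 34 -48 6 0 0 -0.146;1 34 -48 6 0 0 -0.146")

```text
t: 1.1
eef_pos: [0.5008, 0.2495, 0.2794]
tool_rot: [-0.0, 0.688, 0.726, -0.0]
contact_force: [1.0, 0.0, 0.5]
gripper_width: 0.996
```

move_arm(increments="0.55 14 -40 6 0 0 0;0.55 14 -40 6 0 0 0;0.55 14 -40 6 0 0 0;0.55 14 -40 6 0 0 0;0.55 0 0 0 0 0 0;0.55 0 0 0 0 0 0;0.55 0 0 0 0 0 0;0.55 0 0 0 0 0 0")

```text
t: 2.1
eef_pos: [0.5558, 0.0924, 0.3031]
tool_rot: [-0.0, 0.686, 0.728, -0.0]
contact_force: [-1.1, 0.3, 0.3]
gripper_width: 0.548
```

```bash
python3 - <<'E'
from h import *
o=bot.get_obs();print({k:np.round(o[k],4) for k in('t','q','eef_pos','tool_rot','contact_force','gripper_width')})
p,d=vision.read_camera('wrist')
cv2.imwrite("pics/w1.png",cv2.cvtColor(p,cv2.COLOR_RGB2BGR));np.save('w1.npy',d)
print(vision.calibration('wrist'))
E
```

```text
{'t': np.float64(2.1), 'q': array([-0.6896,  0.2438,  0.5046,  1.765 , -0.1275,  1.1657, -0.0872]), 'eef_pos': array([0.5558, 0.0924, 0.3031]), 'tool_rot': array([-2.000e-04,  6.856e-01,  7.280e-01, -1.000e-04]), 'contact_force': array([-1.144 ,  0.3464,  0.2539]), 'gripper_width': np.float64(0.5483)}
{'fx': 400.4332979764192, 'fy': 400.4332979764192, 'cx': 324.815356893343, 'cy': 237.64635683152937, 'k1': -0.074531918927235, 'hand_eye': array([[-1.40776664e-03, -9.54683798e-01, -2.97618655e-01,
         7.60067691e-02],
       [ 9.99998615e-01, -1.60814554e-03,  4.28420073e-04,
        -6.04835874e-04],
       [-8.87619816e-04, -2.97617640e-01,  9.54684740e-01,
        -1.42212387e-01],
       [ 0.00000000e+00,  0.00000000e+00,  0.00000000e+00,
         1.00000000e+00]])}
```

View pics/w1.png

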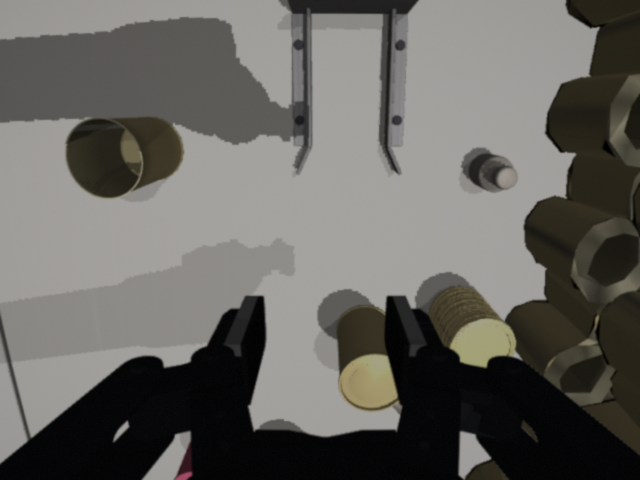

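The wrist view shows the guide rails at columns 308 and 387, running up to the stop plate at the top edge. Can_a is at (368,380) with the sleeve to its right. I'll fit the guide and the cans in this frame.

```bash
cat >> h.py <<'E'
from scipy.spatial.transform import Rotation as Ro
from scipy.optimize import least_squares
def wcloud(d,o):
    c=vision.calibration('wrist')
    v,u=np.mgrid[0:480,0:640].astype(float)
    K=np.array([[c['fx'],0,c['cx']],[0,c['fy'],c['cy']],[0,0,1]])
    p=cv2.undistortPoints(np.stack([u.ravel(),v.ravel()],1)[:,None],K,np.array([c['k1'],0,0,0,0])).reshape(480,640,2)
    P=np.dstack([p[...,0]*d,p[...,1]*d,d])
    H=c['hand_eye'];P=P@H[:3,:3].T+H[:3,3]
    q=o['tool_rot'];R=Ro.from_quat([q[1],q[2],q[3],q[0]]).as_matrix()
    return P@R.T+o['eef_pos']
E
python3 - <<'E'
from h import *
o=dict(eef_pos=np.array([0.5558,0.0924,0.3031]),tool_rot=np.array([-2e-4,.6856,.7280,-1e-4]))
d=np.load('w1.npy');W=wcloud(d,o)
for u,v in((345,100),(345,200),(308,100),(386,100),(150,300)): print(u,v,W[v,u].round(4))
P=W[5:150,270:430].reshape(-1,3)
r=P[(P[:,2]>.018)&(P[:,2]<.033)&(P[:,1]<.245)&(P[:,1]>.14)]
for q in(r[r[:,0]>.57],r[r[:,0]<.57]):
    k=np.polyfit(q[:,1],q[:,0],1);print(len(q),q.mean(0).round(4),'x at y.16,.23',np.polyval(k,[.16,.23]).round(4),np.degrees(np.arctan(k[0])))
print(canfit(W,d,368,380,.107,35))
print(canfit(W,d,490,345,.086,45))
P=W[0:20,280:430].reshape(-1,3);t=P[(P[:,2]>.05)&(P[:,2]<.07)];print(len(t),t.mean(0) if len(t) else 0)
E
```

```text
345 100 [5.715e-01 1.837e-01 1.000e-04]
345 200 [ 0.5793  0.0754 -0.0012]
308 100 [0.5334 0.1806 0.0265]
386 100 [0.6141 0.1862 0.0057]
150 300 [ 3.463e-01 -6.440e-02 -3.000e-04]
532 [0.6148 0.1943 0.0247] x at y.16,.23 [0.617  0.6126] -3.580732865143113
450 [0.5333 0.1946 0.0252] x at y.16,.23 [0.5349 0.5316] -2.6672840126165838
(array([ 0.6144, -0.0879]), 0.0358, np.float64(0.1053), array([ 0.6096, -0.0881,  0.1053]), np.int64(2831))
(array([ 0.7456, -0.0606]), 0.0525, np.float64(0.0849), array([ 0.7286, -0.047 ,  0.0849]), np.int64(2435))
153 [0.57526805 0.26864211 0.05229208]
```

```bash
python3 - <<'E'
from h import *
d=np.load('top0.npy');W=cloud('top',d)
P=W[160:215,355:420].reshape(-1,3)
m=(P[:,2]>.008)&(P[:,2]<.2)&(P[:,0]<.78);Q=P[m]
print(np.percentile(Q[:,2],[50,90,99,100]))
for lo,hi in((-.30,-.26),(-.26,-.22),(-.22,-.19),(-.19,-.17),(-.17,-.15),(-.15,-.13)):
    q=Q[(Q[:,1]>lo)&(Q[:,1]<hi)]
    if len(q):print(lo,hi,len(q),q[:,0].min().round(3),q[:,0].max().round(3),np.percentile(q[:,2],95).round(3))
E
```

```text
[0.02033827 0.02969688 0.03480861 0.0399024 ]
-0.3 -0.26 123 0.639 0.752 0.028
-0.26 -0.22 94 0.636 0.764 0.03
-0.22 -0.19 82 0.663 0.743 0.034
-0.19 -0.17 77 0.646 0.764 0.032
-0.17 -0.15 113 0.643 0.704 0.03
-0.15 -0.13 52 0.654 0.754 0.015
```

move_arm(increments="0.5 12 -50 0 0 0 0;0.5 13 -50 0 0 0 0;0.5 12 -50 0 0 0 0;0.5 13 -50 0 0 0 0;0.5 12 -49 0 0 0 0;0.5 0 0 -50 0 0 0;0.5 0 0 -50 0 0 0;0.5 0 0 -50 0 0 0")

```text
t: 3.15
eef_pos: [0.6184, -0.1572, 0.1518]
tool_rot: [0.0, 0.686, 0.728, 0.0]
contact_force: [0.4, 0.1, -0.4]
gripper_width: 0.497
```

move_arm(increments="0.5 0 0 -40 0 0 0;0.5 0 0 -35 0 0 0;0.5 0 0 -25 0 0 0;0.5 0 0 -10 0 0 0;0.5 0 0 0 0 0 0;0.5 0 0 0 0 0 0;0.5 0 0 0 0 0 0;0.5 0 0 0 0 0 0")

```text
t: 4.15
eef_pos: [0.6186, -0.1577, 0.044]
tool_rot: [0.0, 0.686, 0.727, 0.0]
contact_force: [-0.2, 0.3, -0.7]
gripper_width: 0.499
```

```bash
python3 - <<'E'
from h import *
o=bot.get_obs();print({k:np.round(o[k],4) for k in('t','eef_pos','tool_rot','contact_force','gripper_width')})
for n in('wrist','scene'):
    p,d=vision.read_camera(n)
    cv2.imwrite(f"pics/{n}2.png",cv2.cvtColor(p,cv2.COLOR_RGB2BGR))
a=cv2.imread('pics/wrist2.png');b=cv2.imread('pics/scene2.png')[150:390,180:500]
cv2.imwrite('pics/both2.png',np.hstack([cv2.resize(a,(400,300)),cv2.resize(b,(400,300))]))
E
```

```text
{'t': np.float64(4.15), 'eef_pos': array([ 0.6186, -0.1577,  0.044 ]), 'tool_rot': array([4.000e-04, 6.863e-01, 7.273e-01, 4.000e-04]), 'contact_force': array([-0.1992,  0.3116, -0.7309]), 'gripper_width': np.float64(0.499)}
```

View pics/both2.png

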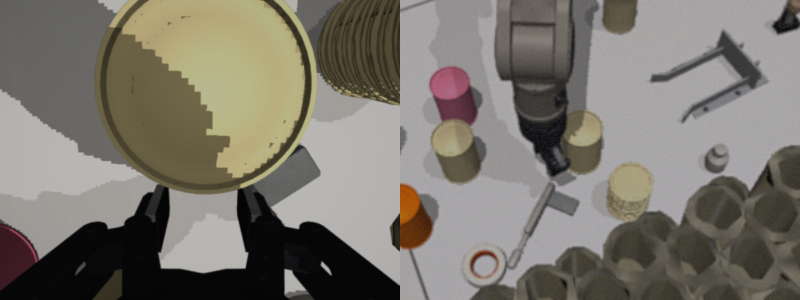

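move_arm(increments="0.5 -1 15 -2 0 0 0;0.5 -1 15 0 0 0 0;0.5 -2 10 0 0 0 0;0.5 -2.5 10 0 0 0 0;0.5 -2.5 10 0 0 0 0;0.5 -2.5 10 0 0 0 0;0.5 -2.5 10 0 0 0 0;0.5 -2.5 10 0 0 0 0")

```text
t: 5.25
eef_pos: [0.6016, -0.0672, 0.0414]
tool_rot: [0.0, 0.686, 0.727, 0.0]
contact_force: [0.5, -3.9, 2.9]
gripper_width: 0.501
```

```bash
cat > look.py <<'E'
from h import *
import sys
k=sys.argv[1]
o=bot.get_obs();print({k:np.round(o[k],4) for k in('t','eef_pos','tool_rot','contact_force','gripper_width')})
for n in('wrist','top'):
    p,d=vision.read_camera(n)
    cv2.imwrite(f"pics/{n}{k}.png",cv2.cvtColor(p,cv2.COLOR_RGB2BGR));np.save(f'{n}{k}.npy',d)
a=cv2.imread(f'pics/wrist{k}.png');b=cv2.imread(f'pics/top{k}.png')[150:330,160:460]
cv2.imwrite(f'pics/both{k}.png',np.hstack([cv2.resize(a,(400,300)),cv2.resize(b,(400,300))]))
d=np.load(f'wrist{k}.npy');W=wcloud(d,o);m=(abs(W[...,2]-.105)<.007)&(d>0)
m[:, :]&=True
P=W[m]
if len(P)>200:
    # circle fit robustly on top points boundary in tool frame
    c,r=cv2.minEnclosingCircle(P[:,:2].astype(np.float32));print('wrist can (visible part)',np.round(c,4),round(r,4),len(P),P[:,2].mean().round(4))
    A=P[:,2];print('tilt z spread',np.percentile(A,[2,98]).round(4))
E
python3 look.py 3
```

```text
{'t': np.float64(5.25), 'eef_pos': array([ 0.6016, -0.0672,  0.0414]), 'tool_rot': array([1.000e-04, 6.864e-01, 7.272e-01, 0.000e+00]), 'contact_force': array([ 0.4706, -3.8562,  2.8803]), 'gripper_width': np.float64(0.5015)}
wrist can (visible part) [ 0.5994 -0.0464] 0.0627 95928 0.1076
tilt z spread [0.0992 0.1118]
```

View pics/both3.png

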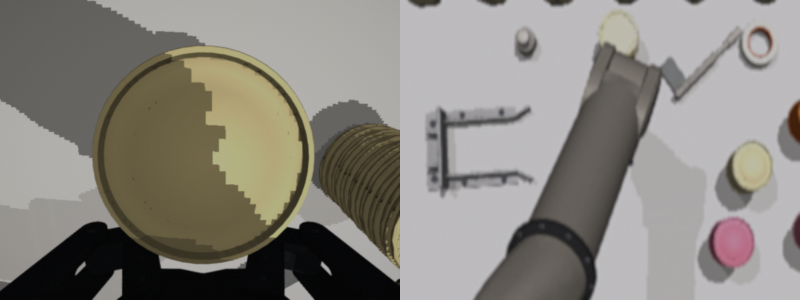

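move_arm(increments="0.5 -2.5 11 0 0 0 0;0.5 -2.5 11 0 0 0 0;0.5 -2.5 11 0 0 0 0;0.5 -2.5 11 0 0 0 0;0.5 -2.5 11 0 0 0 0;0.5 -2.5 11 0 0 0 0;0.5 -2 11 0 0 0 0;0.5 -1.5 11 0 0 0 0")

```text
t: 6.35
eef_pos: [0.5829, 0.021, 0.0413]
tool_rot: [-0.0, 0.686, 0.727, -0.0]
contact_force: [-0.2, -3.1, 2.0]
gripper_width: 0.497
```

```bash
python3 look.py 4
```

```text
{'t': np.float64(6.35), 'eef_pos': array([0.5829, 0.021 , 0.0413]), 'tool_rot': array([-1.000e-04,  6.863e-01,  7.273e-01, -1.000e-04]), 'contact_force': array([-0.2426, -3.09  ,  1.9958]), 'gripper_width': np.float64(0.4974)}
wrist can (visible part) [0.5812 0.0416] 0.0631 95323 0.1076
tilt z spread [0.0991 0.1118]
```

View pics/both4.png

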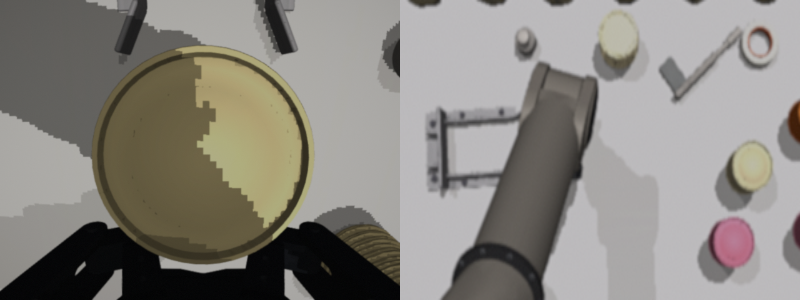

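```bash
python3 - <<'E'
from h import *
o=dict(eef_pos=np.array([0.5829,0.021,0.0413]),tool_rot=np.array([-1e-4,.6863,.7273,-1e-4]))
d=np.load('wrist4.npy');W=wcloud(d,o)
P=W[:110].reshape(-1,3);q=P[(P[:,2]>.02)&(P[:,2]<.03)]
print(len(q))
for lo in np.arange(.1,.16,.008):
    s=q[(q[:,1]>lo)&(q[:,1]<lo+.008)]
    a=s[(s[:,0]>.59)&(s[:,0]<.66)];b=s[(s[:,0]<.57)&(s[:,0]>.5)]
    if len(a)>5 and len(b)>5:print(lo.round(3),np.median(a[:,0]).round(4),np.median(b[:,0]).round(4),((np.median(a[:,0])+np.median(b[:,0]))/2).round(4))
# can top center: gold rim points
im=cv2.imread('pics/wrist4.png');hsv=cv2.cvtColor(im,cv2.COLOR_BGR2HSV)
m=((hsv[...,1]>60)&(hsv[...,2]>60)&(abs(W[...,2]-.107)<.008));m[:,:]&=(np.indices(m.shape)[1]<540)
P=W[m];print(cv2.minEnclosingCircle(P[:,:2].astype(np.float32)),P[:,2].mean())
E
```

```text
2515
0.108 0.6312 0.5285 0.5799
0.116 0.628 0.5317 0.5798
0.124 0.6238 0.5348 0.5793
0.132 0.6196 0.5372 0.5784
((0.5834535360336304, 0.0650634765625), 0.04131006449460983) 0.10867440590019621
```

move_arm(increments="0.5 0.7 12 0 0 0 0;0.5 0.2 12 0 0 0 0;0.5 -0.6 12 0 0 0 0;0.5 -0.7 12 0 0 0 0;0.5 -0.7 12 0 0 0 0;0.5 -0.7 12 0 0 0 0;0.5 -0.7 12 0 0 0 0;0.5 -0.7 12 0 0 0 0")

```text
t: 7.45
eef_pos: [0.5798, 0.1171, 0.0413]
tool_rot: [-0.0, 0.686, 0.727, -0.0]
contact_force: [0.6, -2.5, 1.2]
gripper_width: 0.501
```

```bash
python3 look.py 5
```

```text
{'t': np.float64(7.45), 'eef_pos': array([0.5798, 0.1171, 0.0413]), 'tool_rot': array([-0.    ,  0.6863,  0.7273, -0.    ]), 'contact_force': array([ 0.6217, -2.5288,  1.22  ]), 'gripper_width': np.float64(0.5013)}
wrist can (visible part) [0.5784 0.138 ] 0.0628 94923 0.1076
tilt z spread [0.0991 0.1118]
```

View pics/both5.png

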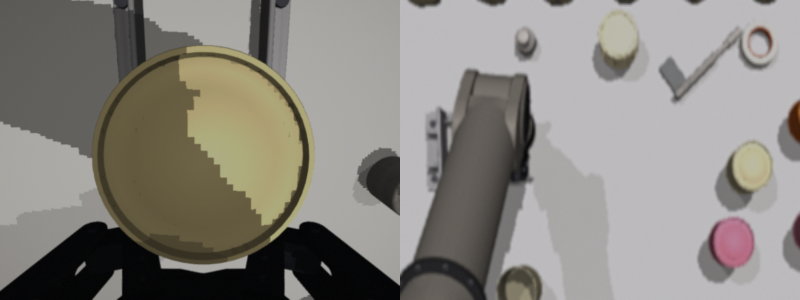

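```bash
python3 - <<'E'
from h import *
o=dict(eef_pos=np.array([0.5798,0.1171,0.0413]),tool_rot=np.array([0,.6863,.7273,0]))
d=np.load('wrist5.npy');W=wcloud(d,o)
P=W[:110].reshape(-1,3);q=P[(P[:,2]>.022)&(P[:,2]<.03)]
for lo in np.arange(.17,.27,.01):
    s=q[(q[:,1]>lo)&(q[:,1]<lo+.01)]
    a=s[(s[:,0]>.59)&(s[:,0]<.63)];b=s[(s[:,0]<.56)&(s[:,0]>.51)]
    if len(a)>5 and len(b)>5:print(lo.round(3),len(a),len(b),np.percentile(a[:,0],[5,50,95]).round(4),np.percentile(b[:,0],[5,50,95]).round(4),((np.median(a[:,0])+np.median(b[:,0]))/2).round(4))
im=cv2.imread('pics/wrist5.png');cv2.imwrite('pics/c5.png',cv2.resize(im[:130,150:500],None,fx=2.2,fy=2.2))
E
```

```text
0.19 43 230 [0.6131 0.6153 0.6167] [0.5311 0.5331 0.5349] 0.5742
0.2 313 324 [0.6124 0.6139 0.616 ] [0.5309 0.5329 0.5344] 0.5734
0.21 347 348 [0.6116 0.6132 0.6154] [0.5301 0.5323 0.534 ] 0.5727
0.22 349 357 [0.611  0.6126 0.6147] [0.5295 0.5317 0.5333] 0.5722
0.23 195 34 [0.6107 0.6121 0.6142] [0.5293 0.5317 0.5327] 0.5719
```

View pics/c5.png

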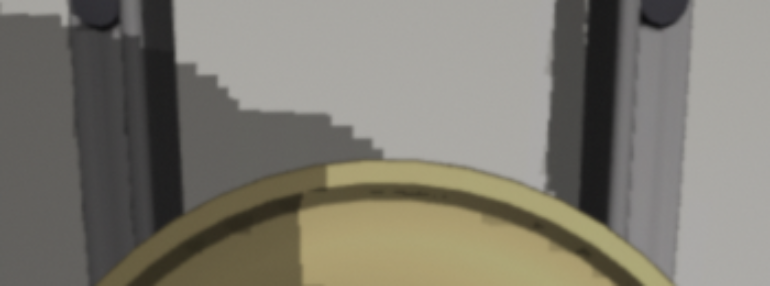

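move_arm(increments="0.5 -0.9 12 0 0 0 0;0.5 -0.8 12 0 0 0 0;0.5 -0.8 12 0 0 0 0;0.5 -0.7 12 0 0 0 0;0.5 -0.6 10 0 0 0 0;0.5 -0.4 7 0 0 0 0;0.5 -0.2 4 0 0 0 0;0.5 -0.2 3 0 0 0 0")

```text
t: 8.55
eef_pos: [0.5754, 0.1881, 0.0413]
tool_rot: [0.0, 0.686, 0.727, -0.0]
contact_force: [-0.9, -3.2, 2.0]
gripper_width: 0.504
```

move_arm(increments="0.5 -0.1 1.5 0 0 0 0;0.5 -0.1 1.5 0 0 0 0;0.5 -0.1 1 0 0 0 0;0.5 0 1 0 0 0 0;0.5 0 0 0 0 0 0;0.5 0 0 0 0 0 0;0.5 0 0 0 0 0 0;0.5 0 0 0 0 0 0")

```text
t: 9.55
eef_pos: [0.5751, 0.1925, 0.0414]
tool_rot: [0.0, 0.687, 0.727, -0.0]
contact_force: [0.8, -5.4, 3.1]
gripper_width: 0.502
```

```bash
python3 look.py 6
```

```text
{'t': np.float64(9.55), 'eef_pos': array([0.5751, 0.1925, 0.0414]), 'tool_rot': array([ 3.000e-04,  6.866e-01,  7.271e-01, -2.000e-04]), 'contact_force': array([ 0.8108, -5.43  ,  3.0507]), 'gripper_width': np.float64(0.5024)}
wrist can (visible part) [0.573  0.2131] 0.0628 94388 0.1076
tilt z spread [0.0991 0.1118]
```

View pics/both6.png

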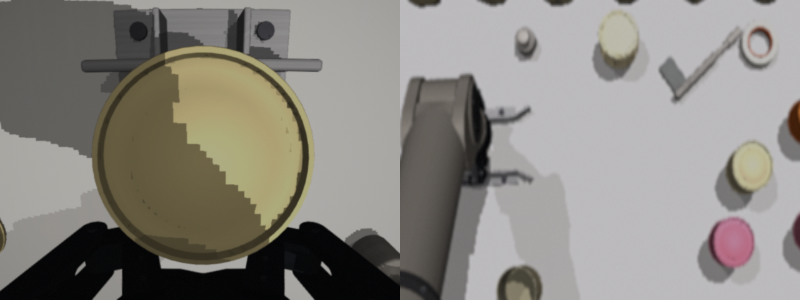

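move_arm(increments="0.5 0 1 0 0 0 0;0.5 -0.1 1 0 0 0 0;0.5 0 1 0 0 0 0;0.5 -0.1 1 0 0 0 0;0.5 0 0 0 0 0 0;0.5 0 0 0 0 0 0;0.5 0 0 0 0 0 0;0.5 0 0 0 0 0 0")

```text
t: 10.65
eef_pos: [0.5751, 0.1929, 0.0415]
tool_rot: [0.001, 0.687, 0.726, -0.002]
contact_force: [-0.8, -12.5, 6.3]
gripper_width: 0.502
```

At the stop: with 4 mm more commanded, the arm moved only 0.4 mm and the force rose to 12.5 N. Next I retreat, lift, and go for can_b.

move_arm(increments="0.5 0.5 -12 0 0 0 0;0.5 0.8 -16 0 0 0 0;0.5 0.8 -16 0 0 0 0;0.5 0.8 -16 0 0 0 0;0.5 0 0 25 0 0 0;0.5 0 0 50 0 0 0;0.5 0 0 50 0 0 0;0.5 0 -20 40 0 0 0")

```text
t: 11.65
eef_pos: [0.5781, 0.1183, 0.2083]
tool_rot: [-0.0, 0.685, 0.728, 0.001]
contact_force: [1.1, 0.6, 0.1]
gripper_width: 0.502
```

move_arm(increments="0.5 -6 -58 0 0 0 0;0.5 -6 -58 0 0 0 0;0.5 -6 -58 0 0 0 0;0.5 -6 -58 0 0 0 0;0.5 -6 -58 0 0 0 0;0.5 -6 -58 0 0 0 0;0.5 -5 -58 0 0 0 0;0.5 0 -59 0 0 0 0")

```text
t: 12.65
eef_pos: [0.5359, -0.3498, 0.2064]
tool_rot: [-0.0, 0.686, 0.727, 0.0]
contact_force: [1.2, 0.9, 1.3]
gripper_width: 0.501
```

```bash
python3 look.py 7; python3 - <<'E'
from h import *
d=np.load('top7.npy');W=cloud('top',d)
print(np.round((W[214:262:8,205]),3).tolist())
m=(abs(W[...,2]-.106)<.008)&(W[...,1]>.15)&(W[...,1]<.3)&(W[...,0]>.5)&(W[...,0]<.64);P=W[m]
print(cv2.minEnclosingCircle(P[:,:2].astype(np.float32)),len(P))
E
```

```text
{'t': np.float64(12.65), 'eef_pos': array([ 0.5359, -0.3498,  0.2064]), 'tool_rot': array([-0.000e+00,  6.864e-01,  7.272e-01,  4.000e-04]), 'contact_force': array([1.1718, 0.8693, 1.3165]), 'gripper_width': np.float64(0.5006)}
wrist can (visible part) [ 0.6022 -0.3652] 0.2383 33990 0.1052
tilt z spread [0.1028 0.1075]
[[0.634, 0.247, -0.003], [0.6, 0.224, 0.107], [0.581, 0.223, 0.108], [0.562, 0.223, 0.106], [0.543, 0.222, 0.11], [0.53, 0.239, 0.028]]
((0.5708211660385132, 0.224417045712471), 0.035829056054353714) 693
```

View pics/both7.png

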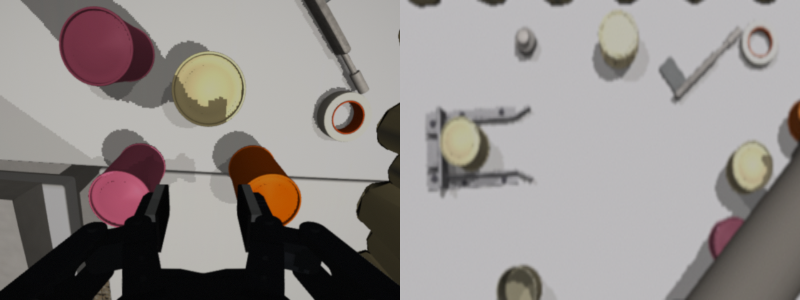

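```bash
python3 - <<'E'
from h import *
im=cv2.imread('pics/top7.png')
cv2.imwrite('pics/c7.png',cv2.resize(im[200:280,165:265],None,fx=7,fy=7,interpolation=cv2.INTER_CUBIC))
d=np.load('top7.npy');W=cloud('top',d)
g=W[200:280,165:265].reshape(-1,3)
t=g[(g[:,2]>.052)&(g[:,2]<.068)&(g[:,1]>.25)];print(len(t),np.percentile(t[:,1],[2,25,50,75,98]).round(4))
# along guide axis residual
c=np.array([.5708,.2244]);ax=np.array([-.0577,.998])
e=(t[:,:2]-c)@ax;print('plate minus can centre along axis',np.percentile(e,[2,25,50,75,98]).round(4))
m=(abs(W[...,2]-.106)<.01)&(W[...,1]>.15)&(W[...,1]<.3)&(W[...,0]>.5)&(W[...,0]<.64);P=W[m]
A=np.c_[P[:,:2]-c,np.ones(len(P))];print('top plane slope',np.linalg.lstsq(A,P[:,2],rcond=None)[0])
d0=np.load('top0.npy');W0=cloud('top',d0);
r=W0[235:250,180:205]
for k in range(235,250,5): print([(round(float(a[1]),4),round(float(a[2]),3)) for a in W0[k,185:200]])
E
```

```text
124 [0.2656 0.2691 0.2714 0.2734 0.2759]
plate minus can centre along axis [0.0436 0.0453 0.0467 0.0485 0.0508]
top plane slope [ 0.00439692 -0.00327886  0.1061438 ]
[(0.295, 0.006), (0.2938, 0.001), (0.2893, 0.009), (0.2748, 0.059), (0.2724, 0.059), (0.2697, 0.06), (0.269, 0.053), (0.2702, 0.037), (0.2708, 0.023), (0.268, 0.025), (0.2689, 0.009), (0.2673, 0.006), (0.2661, -0.001), (0.2636, -0.001), (0.26, 0.004)]
[(0.2939, 0.01), (0.2931, 0.002), (0.2907, 0.002), (0.2883, 0.001), (0.2719, 0.06), (0.2693, 0.061), (0.2699, 0.047), (0.2686, 0.043), (0.2694, 0.028), (0.2687, 0.021), (0.2691, 0.008), (0.2682, 0.0), (0.264, 0.008), (0.2634, -0.001), (0.2594, 0.006)]
[(0.2943, 0.007), (0.2926, 0.003), (0.2903, 0.002), (0.2874, 0.004), (0.2723, 0.057), (0.2704, 0.055), (0.268, 0.055), (0.2683, 0.043), (0.2674, 0.036), (0.2685, 0.02), (0.2693, 0.005), (0.2674, 0.003), (0.2645, 0.004), (0.2627, 0.001), (0.2602, 0.001)]
```

View pics/c7.png

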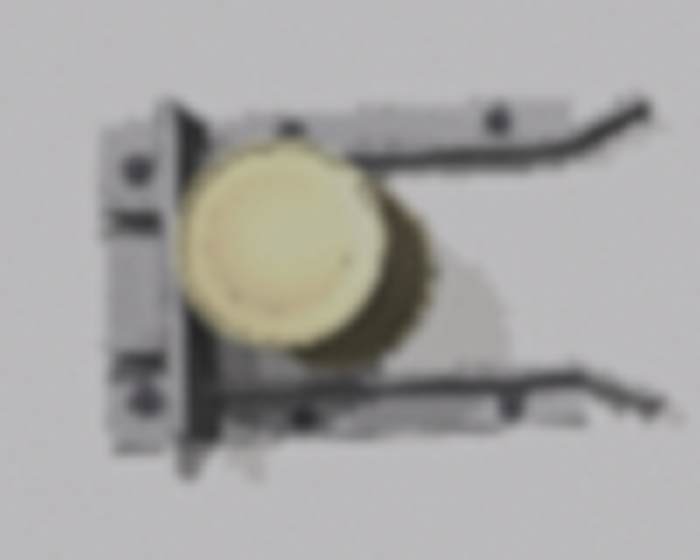

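```bash
python3 - <<'E'
from h import *
o=dict(eef_pos=np.array([0.5751,0.1925,0.0414]),tool_rot=np.array([3e-4,.6866,.7271,-2e-4]))
d=np.load('wrist6.npy');W=wcloud(d,o)
for v in range(20,440,20): print(v,[tuple(W[v,u].round(4)) for u in (326,)],[tuple(W[v,u].round(4)) for u in (150,480)] if 80<v<140 else '')
for u in (150,170,480,500):
  print(u,[(v,round(float(W[v,u,1]),4),round(float(W[v,u,2]),3)) for v in range(90,122,3)])
E
```

```text
20 [(np.float64(0.5687), np.float64(0.3059), np.float64(0.0031))] 
40 [(np.float64(0.5691), np.float64(0.2979), np.float64(0.0049))] 
60 [(np.float64(0.5696), np.float64(0.2902), np.float64(0.0038))] 
80 [(np.float64(0.5701), np.float64(0.2744), np.float64(0.1051))] 
100 [(np.float64(0.5703), np.float64(0.271), np.float64(0.1024))] [(np.float64(0.5177), np.float64(0.27), np.float64(0.0594)), (np.float64(0.6163), np.float64(0.2753), np.float64(0.0596))]
120 [(np.float64(0.5705), np.float64(0.2673), np.float64(0.1048))] [(np.float64(0.4922), np.float64(0.262), np.float64(0.0002)), (np.float64(0.6401), np.float64(0.2701), np.float64(-0.0008))]
140 [(np.float64(0.5707), np.float64(0.2636), np.float64(0.1057))] 
160 [(np.float64(0.5709), np.float64(0.2599), np.float64(0.1064))] 
180 [(np.float64(0.5711), np.float64(0.2563), np.float64(0.108))] 
200 [(np.float64(0.5713), np.float64(0.2522), np.float64(0.1069))] 
220 [(np.float64(0.5716), np.float64(0.2483), np.float64(0.1074))] 
240 [(np.float64(0.5718), np.float64(0.2448), np.float64(0.1091))] 
260 [(np.float64(0.572), np.float64(0.241), 
[... 808 characters left out ...]
 0.2753, -0.001), (93, 0.274, 0.0), (96, 0.2714, 0.058), (99, 0.2704, 0.06), (102, 0.2696, 0.058), (105, 0.2687, 0.06), (108, 0.2679, 0.06), (111, 0.267, 0.059), (114, 0.2661, 0.058), (117, 0.2637, -0.0), (120, 0.2623, -0.001)]
480 [(90, 0.2828, 0.0), (93, 0.2815, 0.001), (96, 0.2765, 0.059), (99, 0.2756, 0.061), (102, 0.2747, 0.061), (105, 0.2739, 0.06), (108, 0.273, 0.06), (111, 0.2722, 0.059), (114, 0.2713, 0.058), (117, 0.2714, 0.0), (120, 0.2701, -0.001)]
500 [(90, 0.2836, 0.0), (93, 0.2823, 0.0), (96, 0.277, 0.059), (99, 0.2761, 0.059), (102, 0.2752, 0.06), (105, 0.2743, 0.06), (108, 0.2735, 0.06), (111, 0.2726, 0.06), (114, 0.2718, 0.059), (117, 0.2721, -0.001), (120, 0.2708, -0.001)]
```

```bash
python3 - <<'E'
from h import *
def slope(W,m):
    P=W[m];c=P.mean(0);A=np.c_[P[:,:2]-c[:2],np.ones(len(P))]
    return np.linalg.lstsq(A,P[:,2],rcond=None)[0].round(4),c.round(4),len(P)
o=dict(eef_pos=np.array([0.5359,-0.3498,0.2064]),tool_rot=np.array([0,.6864,.7272,4e-4]))
d=np.load('wrist7.npy');W=wcloud(d,o)
u,v=np.meshgrid(np.arange(640),np.arange(480))
print(slope(W,((u-335)**2+(v-140)**2<45**2)&(abs(W[...,2]-.105)<.012)), canfit(W,d,335,140,.106,65))
for k,p,q in((3,[.6016,-.0672,.0414],[1e-4,.6864,.7272,0]),(5,[.5798,.1171,.0413],[0,.6863,.7273,0]),(6,[.5751,.1925,.0414],[3e-4,.6866,.7271,-2e-4])):
    d=np.load(f'wrist{k}.npy');W=wcloud(d,dict(eef_pos=np.array(p),tool_rot=np.array(q)))
    print(k,slope(W,((u-326)**2+(v-240)**2<130**2)&(abs(W[...,2]-.107)<.015)))
E
```

```text
(array([-0.0034, -0.0053,  0.1054]), array([ 0.5381, -0.2888,  0.1054]), 6321) (array([ 0.5374, -0.2911]), 0.0356, np.float64(0.1053), array([ 0.5373, -0.29  ,  0.1053]), np.int64(11221))
3 (array([ 0.0153, -0.1634,  0.1087]), array([ 0.5983, -0.0154,  0.1087]), 52846)
5 (array([ 0.008 , -0.1672,  0.1088]), array([0.5765, 0.1689, 0.1088]), 52847)
6 (array([ 0.008 , -0.1687,  0.1088]), array([0.5718, 0.2443, 0.1088]), 52855)
```

Can_a isn't against the stop. The wrist depth shows it leaned about 9° on the open fingers while I pushed, and its top met the plate. Once released it stood back up about 9 mm short. The push has to be lower, with the tool tilted. Orange and pink2 leave no room to tilt behind can_b, so I'll first bring it out of that gap with a short, lower push and the tool upright.

move_arm(increments="0.35 1 -6 -45 0 0 0;0.35 0 0 -45 0 0 0;0.35 0 0 -40 0 0 0;0.35 0 0 -28 0 0 0;0.35 0 0 -11 0 0 0;0.35 0 0 0 0 0 0;0.35 0 4 0 0 0 0;0.35 0 6 0 0 0 0")

```text
t: 13.75
eef_pos: [0.5384, -0.3439, 0.0385]
tool_rot: [0.001, 0.686, 0.727, 0.0]
contact_force: [-0.4, -0.3, 0.8]
gripper_width: 0.347
```

move_arm(increments="0.35 0 5 0 0 0 0;0.35 0.5 5 0 0 0 0;0.35 1 6 0 0 0 0;0.35 1 7 0 0 0 0;0.35 1 7 0 0 0 0;0.35 1 7 0 0 0 0;0.35 1 7 0 0 0 0;0.35 1 7 0 0 0 0")

```text
t: 14.75
eef_pos: [0.5443, -0.2922, 0.0373]
tool_rot: [-0.0, 0.686, 0.727, -0.0]
contact_force: [-0.7, -2.9, 1.9]
gripper_width: 0.351
```

```bash
cat >> look.py <<'E'
u,v=np.meshgrid(np.arange(640),np.arange(480))
m=((u-326)**2+(v-int(sys.argv[2]) if len(sys.argv)>2 else v-240)**2<90**2) if 0 else ((u-326)**2+(v-240)**2<100**2)
m&=(abs(W[...,2]-.107)<.015);P=W[m]
if len(P)>500:
    c=P.mean(0);A=np.c_[P[:,:2]-c[:2],np.ones(len(P))];print('slope',np.linalg.lstsq(A,P[:,2],rcond=None)[0].round(4),c.round(4),len(P))
E
python3 look.py 8
```

```text
{'t': np.float64(14.75), 'eef_pos': array([ 0.5443, -0.2922,  0.0373]), 'tool_rot': array([-0.    ,  0.6863,  0.7273, -0.    ]), 'contact_force': array([-0.6681, -2.9472,  1.9018]), 'gripper_width': np.float64(0.3513)}
wrist can (visible part) [ 0.5324 -0.2732] 0.0694 114585 0.1077
tilt z spread [0.1014 0.1115]
slope [ 0.0049 -0.1114  0.1084] [ 0.5409 -0.2392  0.1084] 31271
```

View pics/both8.png

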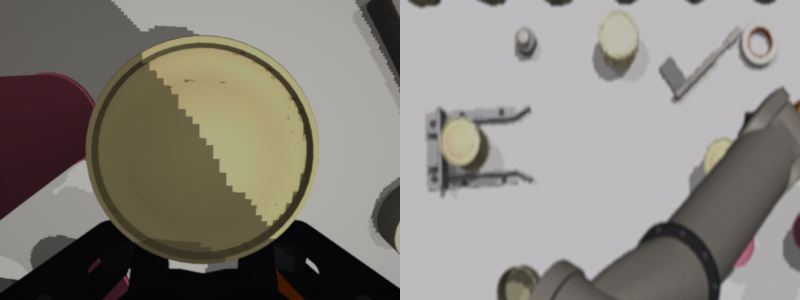

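move_arm(increments="0.35 1 7 0 0 0 0;0.35 1 7 0 0 0 0;0.35 1 6 0 0 0 0;0.35 0.6 4 0 0 0 0;0.35 0 0 0 0 0 0;0.35 0 -1 0 0 0 0;0.35 0 -2 0 0 0 0;0.35 0 -2 0 0 0 0")

```text
t: 15.85
eef_pos: [0.5478, -0.2739, 0.0373]
tool_rot: [-0.0, 0.686, 0.727, 0.0]
contact_force: [0.1, -0.7, -0.5]
gripper_width: 0.35
```

move_arm(increments="0.35 0 -2 0 0 0 0;0.35 0 -2 0 0 0 0;0.35 0 -2 0 0 0 0;0.35 0 -2 0 0 0 0;0.35 0 -3 0 0 0 0;0.35 0 -6 0 0 0 0;0.35 0 -10 0 0 0 0;0.35 0 0 0 0 0 0")

```text
t: 16.85
eef_pos: [0.5475, -0.3023, 0.0375]
tool_rot: [0.0, 0.687, 0.727, -0.0]
contact_force: [-0.2, 0.8, -0.1]
gripper_width: 0.345
```

```bash
python3 look.py 9
```

```text
{'t': np.float64(16.85), 'eef_pos': array([ 0.5475, -0.3023,  0.0375]), 'tool_rot': array([ 4.000e-04,  6.869e-01,  7.267e-01, -3.000e-04]), 'contact_force': array([-0.1833,  0.8251, -0.1253]), 'gripper_width': np.float64(0.3445)}
wrist can (visible part) [ 0.545 -0.266] 0.0659 114838 0.1054
tilt z spread [0.1014 0.1106]
slope [0.0017 0.0258 0.1053] [ 0.5443 -0.2479  0.1053] 27038
```

View pics/both9.png

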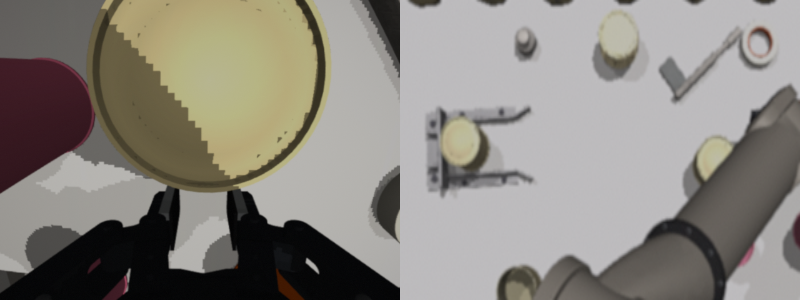

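```bash
python3 - <<'E'
from h import *
o=dict(eef_pos=np.array([0.5475,-0.3023,0.0375]),tool_rot=np.array([4e-4,.6869,.7267,-3e-4]))
d=np.load('wrist9.npy');W=wcloud(d,o)
im=cv2.imread('pics/wrist9.png');hsv=cv2.cvtColor(im,cv2.COLOR_BGR2HSV)
print([(v,W[v,334].round(4).tolist()) for v in range(280,312,4)])
print([(v,W[v,334].round(4).tolist()) for v in range(5,280,50)])
d=np.load('top9.npy');T=cloud('top',d);m=(abs(T[...,2]-.106)<.01)&(T[...,1]>-.3)&(T[...,1]<-.15)&(T[...,0]>.48)&(T[...,0]<.62)
P=T[m];print(np.percentile(P[:,0],[0.5,99.5]),np.percentile(P[:,1],[.5,99.5]),len(P),P[:,0][np.argmax(P[:,1])])
E
```

```text
[(280, [0.5463, -0.2589, 0.1041]), (284, [0.5464, -0.2598, 0.1041]), (288, [0.5465, -0.2611, 0.1031]), (292, [0.5465, -0.2614, 0.1044]), (296, [0.5465, -0.2618, 0.1055]), (300, [0.5465, -0.2622, 0.1066]), (304, [0.5465, -0.2629, 0.1068]), (308, [0.5524, -0.3189, -0.0])]
[(5, [0.5432, -0.2087, 0.1061]), (55, [0.5437, -0.2164, 0.1048]), (105, [0.5442, -0.2248, 0.1063]), (155, [0.5448, -0.2336, 0.1054]), (205, [0.5453, -0.2428, 0.106]), (255, [0.546, -0.2531, 0.105])]
[0.51890128 0.57779601] [-0.25510222 -0.19438338] 445 0.5489198502592395
```

move_arm(increments="0.35 1 12 2 0 0 0;0.35 0 4 2 0.175 0.01 0;0.35 0 4 0 0.175 0.01 0;0.35 0 4 0 0.175 0.01 0;0.35 0 0 -10 0 0 0;0.35 0 0 -10 0 0 0;0.35 0 0 -6 0 0 0;0.35 0 0 0 0 0 0")

```text
t: 17.95
eef_pos: [0.5492, -0.2748, 0.0151]
tool_rot: [-0.189, 0.662, 0.703, 0.178]
contact_force: [0.9, 0.6, 0.3]
gripper_width: 0.344
```

```bash
python3 look.py 10;python3 - <<'E'
from h import *
p,d=vision.read_camera('scene');cv2.imwrite('pics/s10.png',cv2.cvtColor(p,cv2.COLOR_RGB2BGR)[150:390,80:400])
a=cv2.imread('pics/both10.png');b=cv2.imread('pics/s10.png')
cv2.imwrite('pics/j10.png',np.hstack([a[:,:400],cv2.resize(b,(400,300))]))
E
```

```text
{'t': np.float64(17.95), 'eef_pos': array([ 0.5492, -0.2748,  0.0151]), 'tool_rot': array([-0.1893,  0.6619,  0.7031,  0.1782]), 'contact_force': array([0.9273, 0.6311, 0.3498]), 'gripper_width': np.float64(0.344)}
wrist can (visible part) [ 0.5473 -0.2743] 0.0707 72728 0.105
tilt z spread [0.0996 0.1074]
slope [-0.0063  0.0958  0.1045] [ 0.5474 -0.2559  0.1045] 14015
```

View pics/j10.png

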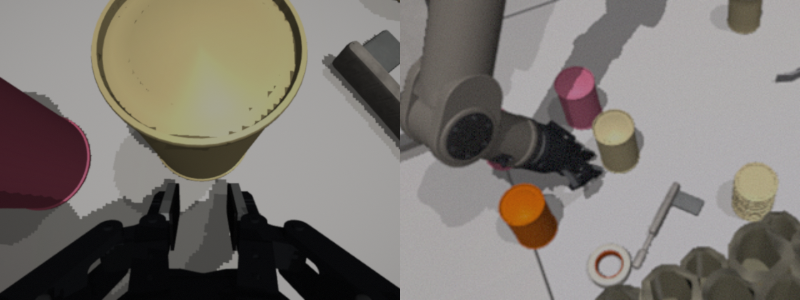

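move_arm(increments="0.35 0 6 0 0 0 0;0.35 0.5 7 0 0 0 0;0.35 1.2 9 0 0 0 0;0.35 1.3 10 0 0 0 0;0.35 1.3 10 0 0 0 0;0.35 1.3 10 0 0 0 0;0.35 1.3 10 0 0 0 0;0.35 1.3 10 0 0 0 0")

```text
t: 19.1
eef_pos: [0.5572, -0.2041, 0.0153]
tool_rot: [-0.189, 0.663, 0.702, 0.179]
contact_force: [0.1, -2.5, 1.3]
gripper_width: 0.349
```

```bash
python3 look.py 11
```

```text
{'t': np.float64(19.1), 'eef_pos': array([ 0.5572, -0.2041,  0.0153]), 'tool_rot': array([-0.1888,  0.6627,  0.7023,  0.1785]), 'contact_force': array([ 0.1009, -2.5135,  1.2964]), 'gripper_width': np.float64(0.3493)}
wrist can (visible part) [ 0.5555 -0.2051] 0.0698 84954 0.105
tilt z spread [0.0997 0.1074]
slope [-0.0005  0.0139  0.1051] [ 0.5558 -0.1887  0.1051] 20757
```

View pics/both11.png

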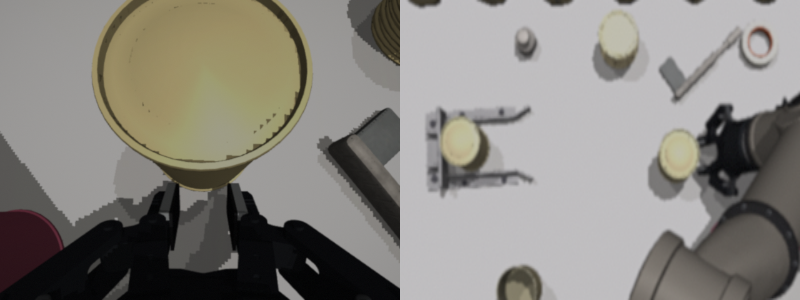

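move_arm(increments="0.35 1.7 12 0 0 0 0;0.35 1.7 13 0 0 0 0;0.35 1.7 13 0 0 0 0;0.35 1.7 13 0 0 0 0;0.35 1.7 13 0 0 0 0;0.35 1.7 13 0 0 0 0;0.35 1.7 13 0 0 0 0;0.35 1.7 13 0 0 0 0")

```text
t: 20.2
eef_pos: [0.5707, -0.1008, 0.0153]
tool_rot: [-0.189, 0.663, 0.702, 0.179]
contact_force: [-0.6, -2.1, 0.1]
gripper_width: 0.351
```

```bash
python3 look.py 12
```

```text
{'t': np.float64(20.2), 'eef_pos': array([ 0.5707, -0.1008,  0.0153]), 'tool_rot': array([-0.1889,  0.6627,  0.7023,  0.1785]), 'contact_force': array([-0.555 , -2.0503,  0.1285]), 'gripper_width': np.float64(0.3515)}
wrist can (visible part) [ 0.569  -0.1015] 0.07 84754 0.105
tilt z spread [0.0998 0.1074]
slope [-0.0005  0.0144  0.1051] [ 0.5694 -0.0854  0.1051] 20642
```

View pics/both12.png

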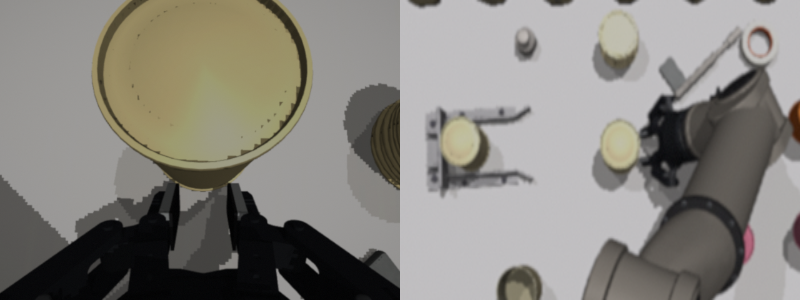

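Upright and on line. Before taking can_b in, I'll push can_a home to the stop, low and tilted, so the order stays as asked.

move_arm(increments="0.3 -1 -8 0 0 0 0;0.3 -2 -17 0 0 0 0;0.3 0 0 40 0 0 0;0.3 0 0 55 0 0 0;0.3 0 0 55 0 0 0;0.3 2 55 0 0 0 0;0.3 2 60 0 0 0 0;0.3 2 60 0 0 0 0")

```text
t: 21.3
eef_pos: [0.5741, 0.0476, 0.1657]
tool_rot: [-0.188, 0.664, 0.701, 0.179]
contact_force: [0.5, 0.4, 0.1]
gripper_width: 0.301
```

move_arm(increments="0.3 2 60 0 0 0 0;0.3 1 45 0 0 0 0;0.3 0 0 -50 0 0 0;0.3 0 0 -50 0 0 0;0.3 0 0 0 0 0 0;0.3 0 0 0 0 0 0;0.3 0 0 0 0 0 0;0.3 0 0 0 0 0 0")

```text
t: 22.3
eef_pos: [0.5777, 0.1532, 0.067]
tool_rot: [-0.188, 0.662, 0.702, 0.18]
contact_force: [0.2, 0.1, -0.4]
gripper_width: 0.3
```

```bash
python3 look.py 13
```

```text
{'t': np.float64(22.3), 'eef_pos': array([0.5777, 0.1532, 0.067 ]), 'tool_rot': array([-0.188 ,  0.6625,  0.7025,  0.1797]), 'contact_force': array([ 0.1667,  0.1032, -0.3502]), 'gripper_width': np.float64(0.3003)}
wrist can (visible part) [0.575  0.1806] 0.0793 33730 0.1054
tilt z spread [0.1008 0.1112]
slope [-0.0089  0.181   0.1034] [0.5749 0.1949 0.1034] 6832
```

View pics/both13.png

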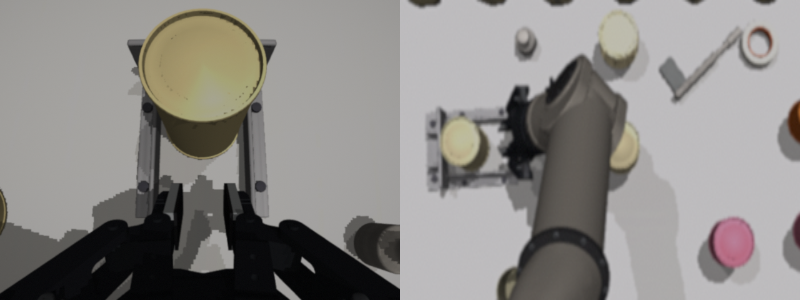

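move_arm(increments="0.3 -0.5 0 -25 0 0 0;0.3 -0.5 0 -20 0 0 0;0.3 0 0 -7 0 0 0;0.3 -0.5 9 0 0 0 0;0.3 -0.6 10 0 0 0 0;0.3 -0.5 8 0 0 0 0;0.3 -0.3 4 0 0 0 0;0.3 -0.2 3 0 0 0 0")

```text
t: 23.4
eef_pos: [0.5743, 0.1866, 0.0136]
tool_rot: [-0.188, 0.663, 0.702, 0.179]
contact_force: [0.1, -2.9, 1.7]
gripper_width: 0.295
```

move_arm(increments="0.3 -0.2 3 0 0 0 0;0.3 -0.1 2 0 0 0 0;0.3 -0.1 2 0 0 0 0;0.3 0 1 0 0 0 0;0.3 0 1 0 0 0 0;0.3 0 1 0 0 0 0;0.3 0 0 0 0 0 0;0.3 0 0 0 0 0 0")

```text
t: 24.4
eef_pos: [0.5737, 0.1938, 0.0131]
tool_rot: [-0.187, 0.664, 0.702, 0.178]
contact_force: [-1.5, -11.5, 7.8]
gripper_width: 0.304
```

```bash
python3 look.py 14
```

```text
{'t': np.float64(24.4), 'eef_pos': array([0.5737, 0.1938, 0.0131]), 'tool_rot': array([-0.1872,  0.6641,  0.7017,  0.1779]), 'contact_force': array([ -1.4511, -11.498 ,   7.7858]), 'gripper_width': np.float64(0.304)}
wrist can (visible part) [0.5716 0.1938] 0.0684 85146 0.1052
tilt z spread [0.1026 0.1074]
slope [0.0005 0.0121 0.1051] [0.5724 0.209  0.1051] 20450
```

View pics/both14.png

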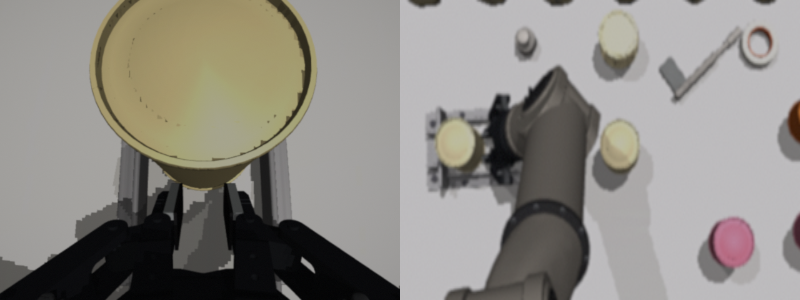

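```bash
cat > chk.py <<'E'
from h import *
import sys
d=np.load(f'top{sys.argv[1]}.npy');W=cloud('top',d)
for lo,hi in((.19,.29),(.10,.19)):
    m=(abs(W[...,2]-.106)<.007)&(W[...,1]>lo-.01)&(W[...,1]<hi)&(W[...,0]>.52)&(W[...,0]<.62)
    m=cv2.morphologyEx(m.astype(np.uint8),cv2.MORPH_OPEN,np.ones((5,5)))>0
    P=W[m]
    if len(P)>50:
        A=np.c_[P[:,:2]-P[:,:2].mean(0),np.ones(len(P))]
        print(len(P),cv2.minEnclosingCircle(P[:,:2].astype(np.float32)),P.mean(0).round(4),np.linalg.lstsq(A,P[:,2],rcond=None)[0].round(3))
E
python3 chk.py 14
```

```text
614 ((0.5697741508483887, 0.23385176062583923), 0.03571939095854759) [0.569  0.2328 0.106 ] [-0.013 -0.006  0.106]
```

move_arm(increments="0.35 0.3 -8 0 0 0 0;0.35 0.7 -14 0 0 0 0;0.35 1 -16 0 0 0 0;0.35 0 0 50 0 0 0;0.35 0 0 50 0 0 0;0.35 0 0 50 0 0 0;0.35 -1 -60 0 0 0 0;0.35 -1 -60 0 0 0 0")

```text
t: 25.5
eef_pos: [0.5732, 0.0379, 0.1644]
tool_rot: [-0.188, 0.662, 0.703, 0.179]
contact_force: [0.5, -0.4, 0.0]
gripper_width: 0.347
```

move_arm(increments="0.35 -2 -60 0 0 0 0;0.35 -2 -60 0 0 0 0;0.35 -2 -50 0 0 0 0;0.35 0 0 -50 0 0 0;0.35 0 0 -50 0 0 0;0.35 0 0 -30 0 0 0;0.35 0 0 -18 0 0 0;0.35 0 0 0 0 0 0")

```text
t: 26.5
eef_pos: [0.5664, -0.1309, 0.0146]
tool_rot: [-0.19, 0.663, 0.702, 0.178]
contact_force: [-0.2, 0.1, 0.8]
gripper_width: 0.353
```

```bash
python3 look.py 15; python3 chk.py 15; python3 - <<'E'
from h import *
d=np.load('top15.npy');W=cloud('top',d);P=W[(abs(W[...,2]-.106)<.007)&(W[...,1]>-.12)&(W[...,1]<0)&(W[...,0]>.52)&(W[...,0]<.62)];print(P.mean(0),cv2.minEnclosingCircle(P[:,:2].astype(np.float32)))
E
```

```text
{'t': np.float64(26.5), 'eef_pos': array([ 0.5664, -0.1309,  0.0146]), 'tool_rot': array([-0.1897,  0.6629,  0.702 ,  0.1782]), 'contact_force': array([-0.2079,  0.0864,  0.785 ]), 'gripper_width': np.float64(0.353)}
wrist can (visible part) [ 0.5643 -0.1261] 0.0725 31356 0.1045
tilt z spread [0.0984 0.1074]
604 ((0.5700037479400635, 0.23370346426963806), 0.035463981330394745) [0.5692 0.2354 0.1059] [ 0.003 -0.004  0.106]
[ 0.56604642 -0.05817396  0.10573556] ((0.5660457015037537, -0.05804313346743584), 0.035519808530807495)
```

View pics/both15.png

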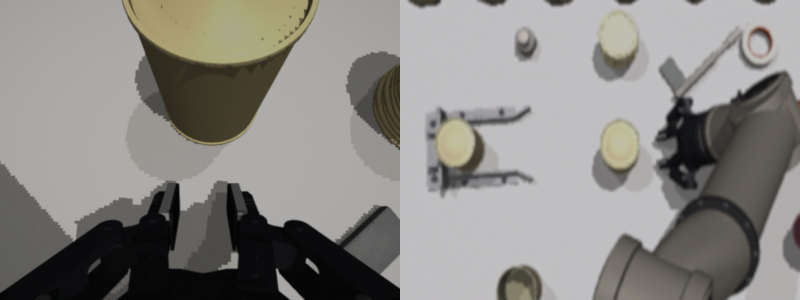

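move_arm(increments="0.35 2.5 12 0 0 0 0;0.35 2.5 12 0 0 0 0;0.35 1 10 0 0 0 0;0.35 1.3 13 0 0 0 0;0.35 1.3 13 0 0 0 0;0.35 1.4 13 0 0 0 0;0.35 1.4 13 0 0 0 0;0.35 1.4 13 0 0 0 0")

```text
t: 27.6
eef_pos: [0.5801, -0.0309, 0.0153]
tool_rot: [-0.189, 0.663, 0.702, 0.179]
contact_force: [0.7, -3.6, 3.1]
gripper_width: 0.345
```

move_arm(increments="0.35 1.6 13 0 0 0 0;0.35 1.6 13 0 0 0 0;0.35 1.6 13 0 0 0 0;0.35 1.2 12 0 0 0 0;0.35 0 0 0 0 0 0;0.35 0 0 0 0 0 0;0.35 0 0 0 0 0 0;0.35 0 0 0 0 0 0")

```text
t: 28.6
eef_pos: [0.5859, 0.019, 0.0152]
tool_rot: [-0.189, 0.663, 0.702, 0.179]
contact_force: [0.1, 0.2, 0.1]
gripper_width: 0.349
```

```bash
python3 look.py 16; python3 - <<'E'
from h import *
d=np.load('top16.npy');W=cloud('top',d);P=W[(abs(W[...,2]-.106)<.007)&(W[...,1]>.01)&(W[...,1]<.12)&(W[...,0]>.52)&(W[...,0]<.62)];print(P.mean(0),cv2.minEnclosingCircle(P[:,:2].astype(np.float32)))
E
```

```text
{'t': np.float64(28.6), 'eef_pos': array([0.5859, 0.019 , 0.0152]), 'tool_rot': array([-0.1889,  0.6629,  0.7021,  0.1785]), 'contact_force': array([0.1357, 0.219 , 0.1248]), 'gripper_width': np.float64(0.3487)}
wrist can (visible part) [0.5842 0.019 ] 0.0704 78439 0.1051
tilt z spread [0.0997 0.1073]
slope [-0.0014  0.0518  0.1049] [0.5845 0.0363 0.1049] 17036
[0.58137458 0.06210058 0.10595827] ((0.5814916491508484, 0.06238574907183647), 0.03551167622208595)
```

View pics/both16.png

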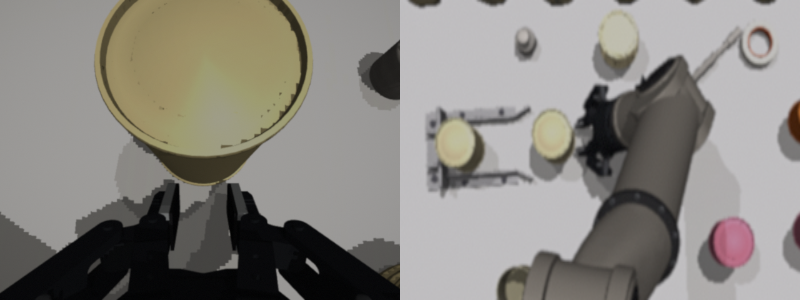

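move_arm(increments="0.35 -1 13 0 0 0 0;0.35 -1 13 0 0 0 0;0.35 -1 13 0 0 0 0;0.35 -1 13 0 0 0 0;0.35 -0.8 12 0 0 0 0;0.35 -0.7 12 0 0 0 0;0.35 -0.7 11 0 0 0 0;0.35 -0.5 8 0 0 0 0")

```text
t: 29.7
eef_pos: [0.5791, 0.1152, 0.0153]
tool_rot: [-0.189, 0.663, 0.702, 0.179]
contact_force: [1.0, -1.7, -0.7]
gripper_width: 0.349
```

move_arm(increments="0.35 -0.3 4 0 0 0 0;0.35 -0.2 3 0 0 0 0;0.35 -0.1 2 0 0 0 0;0.35 -0.1 1.5 0 0 0 0;0.35 0 1 0 0 0 0;0.35 0 1 0 0 0 0;0.35 0 0 0 0 0 0;0.35 0 0 0 0 0 0")

```text
t: 30.7
eef_pos: [0.5789, 0.1241, 0.0151]
tool_rot: [-0.187, 0.664, 0.702, 0.178]
contact_force: [-1.0, -7.6, 1.4]
gripper_width: 0.344
```

```bash
python3 look.py 17; python3 chk.py 17
```

```text
{'t': np.float64(30.7), 'eef_pos': array([0.5789, 0.1241, 0.0151]), 'tool_rot': array([-0.1875,  0.6638,  0.7018,  0.178 ]), 'contact_force': array([-1.033 , -7.6018,  1.3648]), 'gripper_width': np.float64(0.3435)}
wrist can (visible part) [0.5773 0.1229] 0.0698 86473 0.1051
tilt z spread [0.0999 0.1074]
slope [-0.      0.0122  0.1052] [0.5776 0.1393 0.1052] 21515
588 ((0.5715304017066956, 0.22340825200080872), 0.04403228312730789) [0.571  0.2269 0.1058] [-0.026 -0.006  0.106]
507 ((0.574145495891571, 0.16261938214302063), 0.03508666157722473) [0.5746 0.1612 0.1059] [-0.01  -0.017  0.106]
```

View pics/both17.png

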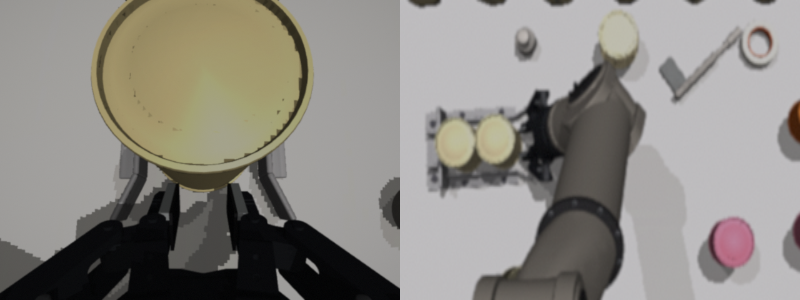

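Can_b's fingers met 7.6 N. I'll press about 3 mm more to confirm both cans are seated, then back off along the lane.

move_arm(increments="0.35 0 1 0 0 0 0;0.35 -0.1 1 0 0 0 0;0.35 0 1 0 0 0 0;0.35 0 1 0 0 0 0;0.35 0 0 0 0 0 0;0.35 0 0 0 0 0 0;0.35 0 0 0 0 0 0;0.35 0 0 0 0 0 0")

```text
t: 31.8
eef_pos: [0.5792, 0.1247, 0.0148]
tool_rot: [-0.186, 0.665, 0.701, 0.177]
contact_force: [-2.9, -15.9, 5.3]
gripper_width: 0.348
```

move_arm(increments="0.35 0.1 -3 0 0 0 0;0.35 0.3 -5 0 0 0 0;0.35 0.5 -10 0 0 0 0;0.35 1 -20 0 0 0 0;0.35 1 -20 0 0 0 0;0.35 0 0 50 0 0 0;0.35 0 0 50 0 0 0;0.35 0 -40 40 0 0 0")

```text
t: 32.8
eef_pos: [0.5813, 0.0345, 0.1575]
tool_rot: [-0.19, 0.661, 0.704, 0.179]
contact_force: [0.8, -0.3, -1.3]
gripper_width: 0.347
```

move_arm(increments="0.35 0 -50 0 0 0 0;0.35 0 -50 0 0 0 0;0.35 0 -50 0 0 0 0;0.35 0 0 0 0 0 0;0.35 0 0 0 0 0 0;0.35 0 0 0 0 0 0;0.35 0 0 0 0 0 0;0.35 0 0 0 0 0 0")

```text
t: 33.8
eef_pos: [0.5814, -0.1165, 0.1554]
tool_rot: [-0.189, 0.662, 0.703, 0.179]
contact_force: [-0.2, 0.4, -0.3]
gripper_width: 0.347
```

```bash
python3 look.py 18; python3 - <<'E'
from h import *
im=cv2.imread('pics/top18.png');cv2.imwrite('pics/c18.png',cv2.resize(im[190:290,165:285],None,fx=6,fy=6,interpolation=cv2.INTER_CUBIC))
d=np.load('top18.npy');W=cloud('top',d)
# axis profile
m=(abs(W[...,2]-.106)<.007)&(W[...,1]>.1)&(W[...,1]<.29)&(W[...,0]>.52)&(W[...,0]<.62);P=W[m]
from scipy.cluster.vq import kmeans2
c,l=kmeans2(P[:,:2],np.array([[.57,.234],[.574,.163]]),minit='matrix')
for i in(0,1):
    q=P[l==i];A=np.c_[q[:,:2]-q[:,:2].mean(0),np.ones(len(q))]
    print(cv2.minEnclosingCircle(q[:,:2].astype(np.float32)),q.mean(0).round(4),np.linalg.lstsq(A,q[:,2],rcond=None)[0].round(3),len(q))
for n,u,v,h in(('sleeve',324,172,.086),('empty',249,325,.106),('pink1',409,295,.107),('pink2',477,288,.107),('orange',472,219,.107),('weight',254,174,.061)):
    print(n,canfit(W,d,u,v,h)[:2])
E
```

```text
{'t': np.float64(33.8), 'eef_pos': array([ 0.5814, -0.1165,  0.1554]), 'tool_rot': array([-0.189 ,  0.6623,  0.7027,  0.1786]), 'contact_force': array([-0.2196,  0.3685, -0.3083]), 'gripper_width': np.float64(0.3472)}
((0.5693004131317139, 0.2344074696302414), 0.03623580187559128) [0.5694 0.2337 0.106 ] [-0.005 -0.006  0.106] 681
((0.5743248462677002, 0.16301089525222778), 0.0355486199259758) [0.5743 0.1631 0.1061] [0.002 0.003 0.106] 684
sleeve (array([ 0.7273, -0.0552]), 0.0364)
empty (array([0.3602, 0.1226]), 0.0353)
pink1 (array([0., 0.]), 0.0)
pink2 (array([ 0.4458, -0.4128]), 0.036)
orange (array([ 0.6091, -0.4095]), 0.0354)
weight (array([0.7311, 0.1203]), 0.0119)h.py:19: RuntimeWarning: Mean of empty slice.
  return np.round(c,4),round(rad,4),P[:,2].mean().round(4),P.mean(0).round(4),m.sum()
  ret = ret.dtype.type(ret / rcount)
  ret = um.true_divide(
```

View pics/c18.png

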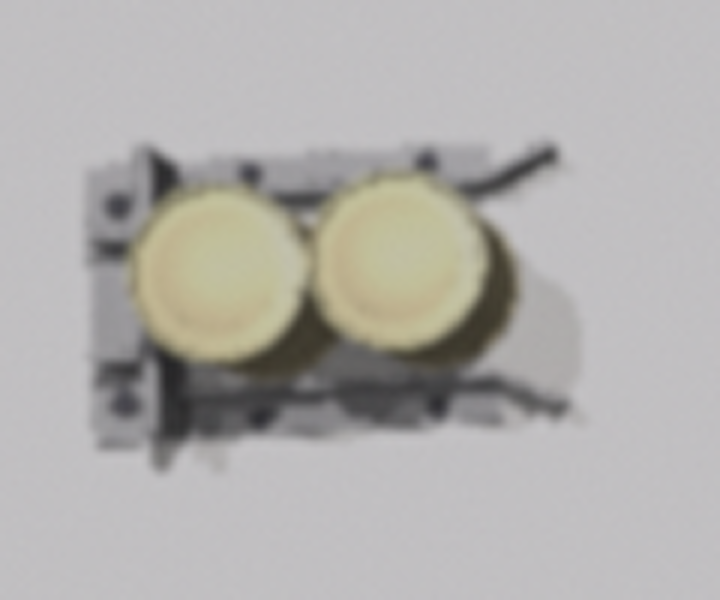

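View pics/wrist18.png

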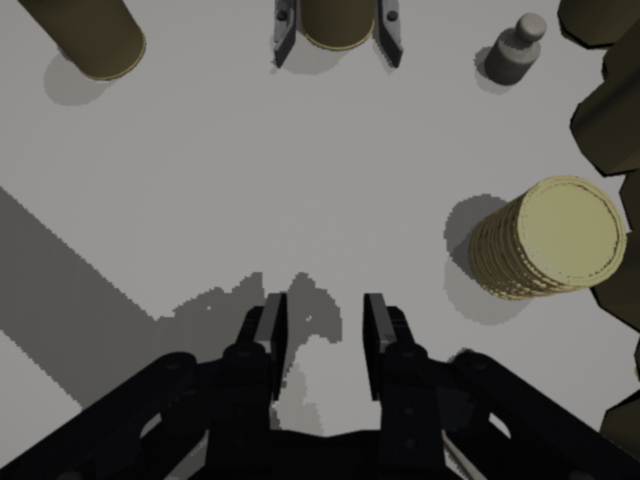

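```bash
python3 -c "
from station import bot
print(bot.hand_in())"
```

```text
the job is handed in; nothing more can be done
None
```

Both sealed cans are standing upright in the guide, the first against the stop plate and the second against the first. I handed the job in at about 34 s, with the gripper well clear.

**How it went**
- **Can_a, first push:** it leaned about 9° on the fingers. When I let go it stood back up about 9 mm short of the stop, and the top-camera depth showed the gap.
- **Can_b:** a short push with the tool upright brought it out from between the look-alikes, and it leaned about 6° on the way. The rest of its run was low, with the tool tilted 30°, and it stayed upright.
- **Order:** I left can_b short of the guide, pushed can_a home to the stop with the same low push, then brought can_b up against it.

**Last checks**
- **Position:** can_a's centre is about 35 mm from the stop face, and the two centres are 70.6–71.5 mm apart, against a can diameter of 71 mm. Both tops are level to within about 0.5°.
- **Seating:** the final press rose to 16 N with less than 1 mm of movement.
- **Bystanders:** the sleeve, the empty can, the check weight, the orange can and the far pink can (pink2) are within about 3 mm of their first readings, which is about the measuring noise. The arm hid the near pink can (pink1) in the last picture, but the one before showed it where it had been.

**Disagreements:** the colour and depth pictures of the top camera differed by about 2 pixels. The top and wrist cameras differed by about 2 mm, and the scene camera read about 4 mm off the top camera. I set the lane's centre line from the wrist camera.

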